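Zero the dial comparator on its master, then gauge the punch

TASK

Slide the master block along the comparator's anvil, under its sprung shoe, until it meets the back stop, hold it gently but definitely pressed there for a moment, and zero the dial by turning the bezel until its mark lies in line with the needle. Then take the master out and stand it in the wooden tray, and slide the square punch into its place, standing on its broad base, held gently pressed against the back stop for a moment in the same way; leave it there with the dial as you set it, and leave the other tooling on the bench alone.

Things in the scene. Friction and masses are not known exactly. Their poses are not given: they have to be found in the camera images.
- comparator: Bench comparator on a grey bed plate, fixed to the bench; origin at bench level, below the anvil's face and abreast of the plunger. Bed 180 x 160 mm (x -42 to 138, y -107 to 53), top 15 mm above the bench. Blocks slide in along +y from the open -y end, between anvil and sprung shoe. Plunger housing at x 43 to 89, 20 mm above the bed; dial at x 102, y 0.
- anvil_face (a point): Foot of the anvil's face at bed level, abreast of the plunger; axes as the comparator's. The anvil is a fixed steel rail whose flat face looks to +x; it runs from 101 mm to -y of this point to 31 mm to +y, and is 20 mm high above the bed.
- shoe_face (a point): Centre of the sprung shoe's flat face, 10 mm above the bed, 25 mm from the anvil's face when at rest. The steel shoe pushes towards the anvil (-x). Its flat is 16 mm long (y -8 to 8); from y -8 to -41 a 20 degree ramp leads in. Shoe height: 1 to 19 mm above the bed.
- plunger (a joint): Travel of the sprung shoe away from the anvil, m: 0 at rest, 0.005 with the master flat on the anvil, 0.007 with the punch. Spring: 2.8 N at 0, 6.3 N with the master, 7.7 N with the punch. Sliding a block in meets drag, most while its front corner climbs the ramp; on the flat it is a steady 3 to 7 N until the stop is met.
- backstop: Dark steel stop block, 26 (x) x 12 (y) x 26 mm high, fixed on the bed at the +y end, set to a different place along y each time. Origin: bottom centre (bed level) of the face that blocks meet, which looks to -y; axes as the comparator's. A block fully home has its centre 23 mm to -y of it. Press each block on it with 5 to 10 N for half a second; over 25 N would shift it.
- master: Master block: plain bright steel block, 30 (x) x 46 (y) x 55 mm high, 0.55 kg; origin: centre of its underside, z up. It starts standing on the bed between anvil and ramp, at the open end, loosely within 5 mm of the anvil and not yet under the shoe. Its 30 mm width is the measure, its 46 mm length lies along the slide.
- punch: Square punch to be gauged: dark steel base 32 (x) x 46 (y) x 28 mm high with a bright steel nose 22 (x) x 34 (y) x 32 mm on top, 60 mm high in all, about 0.45 kg; origin: centre of the base's underside, z up. Stands on the bench left or right of the comparator. The 32 mm width of the base is what goes between anvil and shoe, its 46 mm length along the slide; either way round.
- tray: Open wooden tray for the master, 125 x 125 mm, 20 mm high, walls and floor 7 mm; origin: centre of its underside. Fixed on the bench, on the other side of the comparator from the punch.
- bezel (a joint): Angle of the dial's bezel in rad, counter-clockwise from above; turns freely with 0.06 N m of friction and stays where it is left. It starts between -0.2 and 0.5; in line with the needle for the seated master at about 1.0 (the needle turns 0.2 rad per mm of plunger travel, 0 at plunger 0).
- bezel_top (a point): Centre of the top of the bezel, 62 mm above the bench. The bezel is a knurled steel disc with a vertical axis, 60 mm diameter and 24 mm high, on a narrower foot (44 mm); grip it across from above. Its top is the white dial face, with a thick black mark and fine ticks that turn with it.
- bezel_mark (a point): Middle of the thick black zero mark on the dial face, 22 mm from the dial's centre; turns with the bezel.
- needle_tip (a point): Point near the tip of the dark needle, 22 mm from the dial's centre, just above the dial face; moved by the plunger.
- die_ring: Bystander: steel die ring, 52 mm diameter, 26 mm high, loose on the bench; origin: centre of its underside.
- round_punch: Bystander: round dark punch, foot 36 mm diameter, 65 mm high, loose on the bench; origin: centre of its underside.
- wide_punch: Bystander: wide round punch, foot 48 mm diameter, 52 mm high, loose on the bench; origin: centre of its underside.
Things that resemble listed ones, but are neither listed nor needed, are in the scene too. Leave any pink or yellow look-alike of the punch alone.

How it is judged:
On the way, in this order (a step that is already met when the one before it is completed fails the run):
1. the master stands between anvil and shoe and presses on the back stop with more than 2 N (contact force between master and backstop above 2 N and y of master in the frame of backstop above -0.0255 m and value of joint plunger above 0.004 m and angle between master's own z axis and vertical below 0.08 rad), for 0.15 s.
2. with the master home (centre within 25.5 mm of the stop face, plunger at 4.2 to 5.8 mm), the bezel's mark is within 3.5 mm of the needle tip (horizontal distance between bezel_mark and needle_tip below 0.0035 m and y of master in the frame of backstop above -0.0255 m and value of joint plunger between 0.0042 and 0.0058 m), for 0.3 s.
3. the punch stands between anvil and shoe and presses on the back stop with more than 2 N (contact force between punch and backstop above 2 N and y of punch in the frame of backstop above -0.0255 m and value of joint plunger above 0.006 m and angle between punch's own z axis and vertical below 0.08 rad), for 0.15 s.
At the end, for the whole second after the job is handed in: Punch upright on the bed, square to the slide (0.06 rad), 32 mm width between anvil and shoe (plunger 6.2 to 7.8 mm), centre within 25.5 mm of the stop face; bezel still at 0.75 to 1.25 rad; master upright on the tray's floor inside its walls; both at rest (y of punch in the frame of backstop above -0.0255 m and z of punch in the frame of backstop below 0.002 m and value of joint plunger between 0.0062 and 0.0078 m and angle between the y axis of punch and the y axis of backstop, either way round below 0.06 rad and angle between punch's own z axis and vertical below 0.05 rad and linear speed of each of punch, master below 0.01 m/s and value of joint bezel between 0.75 and 1.25 rad and x of master in the frame of tray between -0.05 and 0.05 m and y of master in the frame of tray between -0.05 and 0.05 m and z of master in the frame of tray below 0.012 m and angle between master's own z axis and vertical below 0.08 rad); the robot touches nothing.
It fails at once if the back stop is pushed with more than 25 N (contact force between any of master, punch, the arm, the fingers and backstop above 25 N).
It fails at once if other tooling is moved by more than 20 mm (distance of any of die_ring, round_punch, wide_punch from where it was at the start of the episode above 0.02 m).
It fails at once if the master is tipped over (angle between master's own z axis and vertical above 0.6 rad).
It also fails if it takes over 72 s, if anything falls off the work surface, if the arm or the gripper's body presses on something with over 40 N, if the wrist force passes 120 N, or if a joint passes its speed limit or range.

ROBOT

A 6-joint arm with a two-finger parallel gripper is mounted at the origin on the work surface. World frame = base frame: x ahead of the robot, y to its left, z up, the work surface at z = 0. Lengths are in m, angles in rad, forces in N, time in s.
With the tool pointing down it reaches from about 0.35 to 0.725 m from the base axis. Payload 6 kg.
Tool frame: the origin (TCP) lies between the finger pads; the fingertips stand 19 mm ahead of it and the grasp point (between the pads) is the TCP; z points along the fingers, y is the direction in which the jaws open and shut (so a half turn about z gives the same grasp; the last joint's range is limited). The gripper opens to 85 mm and grips with 20 to 120 N. Pads are 22 mm wide; open, the fingers measure 114 mm over their backs; the gripper's body (76 mm by 85 mm) begins 54 mm behind the grasp point. The pads swing forward as they close: fully open they stand 13 mm farther back than shut.
Start: joints at [1.48, 0.04, 0.085, 0, -1.615, -0.334], TCP at [0.247, 0.547, 0.25] pointing down, gripper open.
Joint ranges: [-2.56, 2.56], [-1.29, 2.01], [-1.08, 1.49], [-3.29, 1.98], [-2.81, -0.18], [-2.99, 2.99]. Speed limits (rad/s): [2.57, 2.57, 3.01, 3.14, 3.14, 3.14].

INTERFACE

Orientations are given as a unit quaternion [w, x, y, z].
In Python, from rig import robot, vision, nets gives the robot as it stands.
- The arm moves only by the tool carry_out, never from a script. Its argument "motion" is a list of rows, each an object with "rotation": the turn, a rotation vector about the world's x, y, z in rad, a list of three; "slide": the shift along the world's x, y, z in mm, a list of three; "claw": the finger opening in mm, from 0 to 85.4. In form: [{"rotation": [wx, wy, wz], "slide": [dx, dy, dz], "claw": claw}, ...]. A call has 1 to 8 rows; each row is the pose to reach, as a shift and turn from the pose measured when the call began; what a row does not reach only later rows make up. A row lasts 1/12 s, in which the tool goes at most 41.7 mm and 7.16 degrees, less where a joint would pass 70% of its speed; a pose out of reach is approached as far as the arm can. A call with a gripper value outside its range is refused whole. The fingers move at their own pace and stop on an object; "grip_force" is the grip in N (left out, the last holds). Time passes only in rows, so rows that repeat a pose let the fingers close. It gives the time, the measured TCP pose, the force and the opening at its end, in the units of the state.
- robot.state(): the state, without advancing time (a new reading comes with each control period).
- vision.snapshot(name): name is "scene" or "top" or "wrist"; returns a dict with "frame" (384x512x3 uint8, red, green, blue), "intrinsics" (3x3 intrinsics, pixels), "T" (4x4, takes a point from camera to world coordinates). Camera axes: x right, y down, z forward; pixel columns grow to the right and rows downward; lengths in m; the calibration is good to about 2 mm. A picture is of the moment at which its call begins. There is no depth.
- robot.hand_in(): hands the job in, once; it reports no verdict.
Trained networks look in the newest picture that a camera, given by its name, has taken for a name from the list of things; names that differ only in an ending like _2 or _b are one class to them, and where a whole thing is asked for, a point or a joint stands for the part that bears it (a point fixed in the world has none). Each returns a list of dicts, best first, with "conf" (0 to 1); they miss things now and then, are a little off and sometimes report something else, mostly with a low value. They report only what shows in the picture. A call takes as long as a camera call. They do not tell look-alikes from the thing itself.
- nets.spot_in(camera, query): "point" ([x, y, z] in m, in world coordinates, good to about 4 mm: the middle of the surface that is visible of it).
- nets.masks_of(camera, query): "region" (384x512 bool, what is visible of it).
- nets.mark_of(camera, query): "point" ([x, y, z] in m, in world coordinates, good to about 4 mm: a listed point, or the origin of a listed thing).
The state is a dict: "t": time; "q": joint angles; "joint_vel": joint speeds; "effort": joint torques, N m; "position": TCP position; "eef_rot": TCP orientation; "contact_force": force on the tool from outside, world axes, zero at the start; "wrist_torque": the same for the moment, N m; "opening": finger opening in m.
Only numpy, scipy, OpenCV 4.12 (cv2) and the standard library are available. Lean on these libraries where they do the work, as an engineer would, in place of code of your own. Each camera call takes 0.05 s, during which the arm holds its last target. There are 200 camera calls.

## Working session

There is one attempt and no reset: what is moved stays moved. The work goes in short steps, Python scripts to look and compute and a tool call to move; the robot and the scene stay as the last step left them, time stands still between calls to the robot, and variables do not carry over. Pictures are saved under pics/ and viewed, about 8 in all and at most 12, crops included, and the job is handed in when it is done.

Besides the shell and the picture viewer there is one more tool, called after "Emit:" as a command line: name --argument value ..., lists and objects as JSON in quotes. carry_out: Moves the arm, as the interface text tells. Its arguments: {"type":"object","properties":{"motion":{"type":"array"},"grip_force":{"type":"number"}},"required":["motion"]}

```bash
ls; mkdir -p pics
cat > h.py <<'E'
from rig import robot, vision, nets
import numpy as np, cv2
from scipy.spatial.transform import Rotation as R
def snap(c,save=None):
    s=vision.snapshot(c)
    if save: cv2.imwrite('pics/'+save,cv2.cvtColor(s['frame'],cv2.COLOR_RGB2BGR))
    return s
def proj(s,p):
    T=np.linalg.inv(s['T']);c=T[:3,:3]@np.asarray(p)+T[:3,3];u=s['intrinsics']@c;return u[:2]/u[2]
def ray(s,uv,z):
    d=s['T'][:3,:3]@np.linalg.inv(s['intrinsics'])@np.array([uv[0],uv[1],1.]);o=s['T'][:3,3]
    return o+d*(z-o[2])/d[2]
def tri(a,ua,b,ub):
    P=[x['intrinsics']@np.linalg.inv(x['T'])[:3] for x in (a,b)]
    X=cv2.triangulatePoints(P[0],P[1],np.float64(ua).reshape(2,1),np.float64(ub).reshape(2,1)).ravel();return X[:3]/X[3]
def st():
    s=robot.state();print('t',round(s['t'],2),'p',np.round(s['position'],4),'q',np.round(s['eef_rot'],4),'f',np.round(s['contact_force'],1),'o',round(s['opening'],4),'j',np.round(s['q'],2));return s
E
python3 - <<'E'
from h import *
st()
ims=[snap(c) for c in('scene','top')]
cv2.imwrite('pics/a_scene.png',ims[0]['frame'][...,::-1]);cv2.imwrite('pics/a_top.png',ims[1]['frame'][...,::-1])
for c in('scene','top'):
  for n in ['comparator','anvil_face','shoe_face','backstop','master','punch','tray','bezel_top','bezel_mark','needle_tip','die_ring','round_punch','wide_punch']:
    print(c,n,[(np.round(d['point'],3).tolist(),round(d['conf'],2)) for d in nets.mark_of(c,n)][:4])
E
```

```text
pics
t 0.0 p [0.2471 0.5464 0.2493] q [ 9.000e-04  9.775e-01 -2.108e-01 -1.000e-04] f [-0.3 -0.1 -0.1] o 0.0854 j [ 1.48  0.04  0.08 -0.   -1.62 -0.33]
scene comparator [([0.478, 0.035, -0.003], 0.55), ([0.509, -0.022, 0.016], 0.45)]
scene anvil_face [([0.479, 0.037, 0.016], 0.78)]
scene shoe_face [([0.501, 0.04, 0.023], 0.46)]
scene backstop []
scene master [([0.511, -0.016, 0.013], 0.66)]
scene punch [([0.491, -0.306, 0.005], 0.91), ([0.385, -0.267, 0.003], 0.81), ([0.481, -0.402, -0.003], 0.57), ([0.479, 0.038, -0.003], 0.31)]
scene tray [([0.46, 0.295, -0.001], 0.97)]
scene bezel_top [([0.58, 0.058, 0.064], 0.58)]
scene bezel_mark [([0.576, 0.033, 0.064], 0.77)]
scene needle_tip []
scene die_ring [([0.633, 0.277, 0.0], 0.81), ([0.675, 0.376, -0.002], 0.64), ([0.476, 0.038, -0.001], 0.49)]
scene round_punch [([0.648, -0.259, 0.002], 0.75)]
scene wide_punch [([0.678, 0.378, 0.0], 0.82)]
top comparator [([0.479, 0.038, 0.001], 0.78)]
top anvil_face [([0.473, 0.037, 0.011], 0.94)]
top shoe_face [([0.505, 0.045, 0.028], 0.57)]
top backstop [([0.635, 0.275, -0.0], 0.71), ([0.579, 0.056, 0.06], 0.49), ([0.491, 0.066, 0.016], 0.47), ([0.67, 0.382, -0.003], 0.25)]
top master []
top punch [([0.391, -0.266, -0.002], 0.8), ([0.495, -0.305, -0.002], 0.79), ([0.486, -0.403, 0.003], 0.49)]
top tray [([0.491, 0.064, 0.015], 0.71), ([0.463, 0.29, -0.004], 0.67)]
top bezel_top [([0.578, 0.058, 0.059], 0.8), ([0.652, -0.256, -0.0], 0.24)]
top bezel_mark [([0.574, 0.036, 0.064], 0.74)]
top needle_tip [([0.576, 0.052, 0.06], 0.27)]
top die_ring [([0.638, 0.274, 0.001], 0.55)]
top round_punch [([0.652, -0.257, -0.002], 0.54)]
top wide_punch [([0.671, 0.377, -0.0], 0.81)]
```

Run:
```python
import cv2
t=cv2.imread('pics/a_top.png');s=cv2.imread('pics/a_scene.png')
cv2.imwrite('pics/a_both.png',cv2.vconcat([cv2.resize(t,(768,576))]))
```

```text
(no output)
```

View pics/a_both.png

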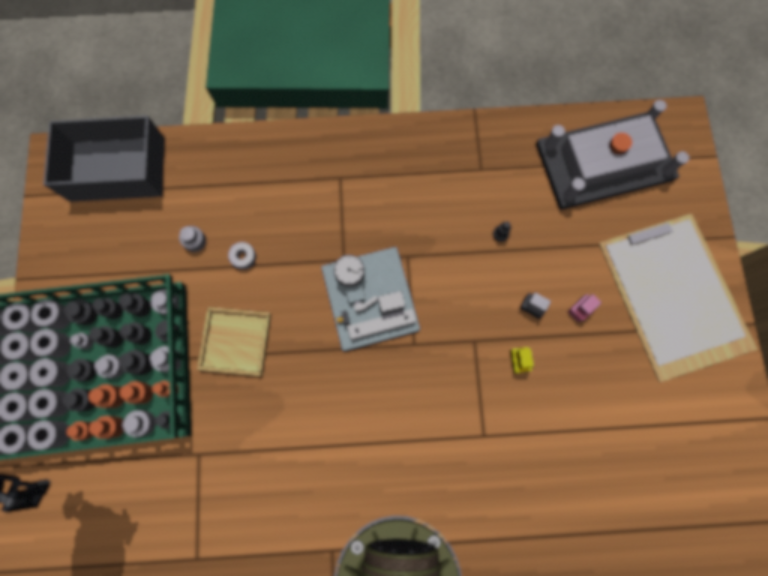

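View pics/a_scene.png

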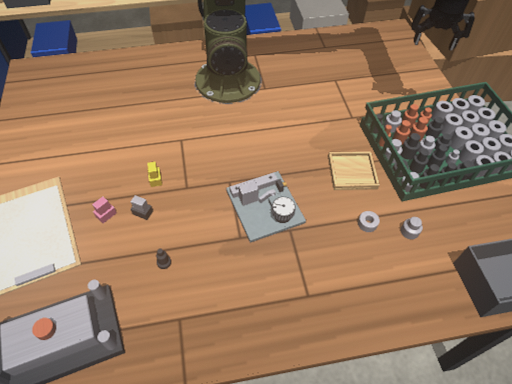

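The top view shows the comparator (370,300), the tray (235,343), the punch with its dark base and bright nose (535,305), and the pink and yellow look-alikes at (585,307) and (522,360). The slide direction is about world +y with a yaw of about 11°. I'm moving above it for a close look.

Emit:
carry_out --motion '[{"rotation": [0, 0, -0.12], "slide": [18, -37, 3], "claw": 60}, {"rotation": [0, 0, -0.24], "slide": [36, -74, 6], "claw": 60}, {"rotation": [0, 0, -0.36], "slide": [54, -111, 9], "claw": 60}, {"rotation": [0, 0, -0.48], "slide": [72, -148, 12], "claw": 60}, {"rotation": [0, 0, -0.6], "slide": [90, -185, 15], "claw": 60}, {"rotation": [0, 0, -0.72], "slide": [108, -222, 18], "claw": 60}, {"rotation": [0, 0, -0.84], "slide": [126, -259, 21], "claw": 60}, {"rotation": [0, 0, -0.95], "slide": [144, -296, 24], "claw": 60}]' --grip_force 25

```text
t: 2.07
position: [0.3916, 0.2488, 0.2748]
eef_rot: [-0.001, 0.771, -0.637, -0.0]
contact_force: [1.6, -0.2, 0.3]
opening: 0.0601
```

Emit:
carry_out --motion '[{"rotation": [0, 0, 0], "slide": [18, -37, 0], "claw": 60}, {"rotation": [0, 0, 0], "slide": [36, -74, 0], "claw": 60}, {"rotation": [0, 0, 0], "slide": [54, -111, 0], "claw": 60}, {"rotation": [0, 0, 0], "slide": [72, -148, 0], "claw": 60}, {"rotation": [0, 0, 0], "slide": [90, -185, 0], "claw": 60}, {"rotation": [0, 0, 0], "slide": [100, -215, 0], "claw": 60}, {"rotation": [0, 0, 0], "slide": [100, -215, 0], "claw": 60}]'

```text
t: 2.65
position: [0.4925, 0.0292, 0.2747]
eef_rot: [0.0, 0.769, -0.639, 0.0]
contact_force: [-0.2, 0.3, -0.9]
opening: 0.0602
```

Run:
```python
from h import *
st()
s=snap('wrist','w1.png');print(np.round(s['T'],3).tolist(),s['intrinsics'][0])
for n in ['anvil_face','shoe_face','backstop','master','bezel_top','bezel_mark','needle_tip']:
    print(n,[(np.round(d['point'],4).tolist(),round(d['conf'],2)) for d in nets.mark_of('wrist',n)][:3])
```

```text
t 2.65 p [0.4925 0.0292 0.2747] q [ 1.000e-04  7.694e-01 -6.387e-01  2.000e-04] f [-0.2  0.3 -0.9] o 0.0602 j [ 0.47 -0.24 -0.13  0.   -1.68 -0.28]
[[-0.983, -0.177, -0.053, 0.505], [-0.184, 0.942, 0.282, -0.042], [0.0, 0.287, -0.958, 0.4], [0.0, 0.0, 0.0, 1.0]] [334.97027873   0.         258.79499586]
anvil_face [([0.4764, 0.0364, 0.0125], 0.86)]
shoe_face [([0.5055, 0.0422, 0.0261], 0.57), ([0.4881, 0.0685, 0.0168], 0.26)]
backstop [([0.485, 0.0668, 0.0171], 0.76), ([0.5051, 0.0419, 0.0268], 0.65)]
master [([0.507, -0.0204, 0.0164], 0.75)]
bezel_top [([0.5778, 0.061, 0.0632], 0.58)]
bezel_mark [([0.5763, 0.0348, 0.0636], 0.89)]
needle_tip [([0.5692, 0.0386, 0.0623], 0.57)]
```

View pics/w1.png

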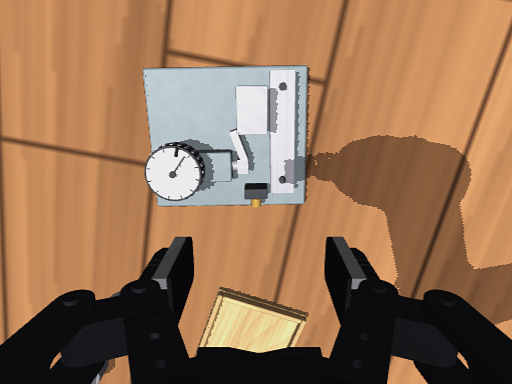

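The wrist picture shows the anvil (283,130), the master (252,108) by the ramp, the stop (257,190), and the dial (175,172) with its mark at (178,153). I'm fitting the comparator pose to the bed corners.

```bash
cat >> h.py <<'E'
def fitrect(s,uv,local,z,g0):
    from scipy.optimize import least_squares
    def f(g):
        c,n=np.cos(g[2]),np.sin(g[2])
        return np.concatenate([proj(s,[g[0]+c*x-n*y,g[1]+n*x+c*y,z])-u for (x,y),u in zip(local,uv)])
    r=least_squares(f,g0,x_scale=[.01,.01,.1]);return r.x,r.fun
def sub(s,uv,w=3):
    g=cv2.cvtColor(s['frame'],cv2.COLOR_RGB2GRAY)
    return cv2.cornerSubPix(g,np.float32(uv).reshape(-1,1,2),(w,w),(-1,-1),(3,30,.01)).reshape(-1,2)
E
python3 - <<'E'
from h import *
s=snap('wrist')
bed=[(.138,-.107),(-.042,-.107),(-.042,.053),(.138,.053)]
uv=sub(s,[(143,69),(308,66),(306,205),(158,206)]);print(uv)
g,r=fitrect(s,uv,bed,.015,[.479,.037,.2]);print('bed',g.round(4),r.round(1))
uv=sub(s,[(237,86),(268,85),(267,133),(236,135)]);print(uv)
m=[(.015,-.023),(-.015,-.023),(-.015,.023),(.015,.023)]
mg,r=fitrect(s,uv,m,.070,[.507,-.02,.2]);print('master',mg.round(4),r.round(1))
def loc(p,g):
    d=np.array(p[:2])-g[:2];c,n=np.cos(g[2]),np.sin(g[2]);return np.array([c*d[0]+n*d[1],-n*d[0]+c*d[1]])
print('master in comp mm',loc(mg,g)*1000)
print('dial',loc(ray(s,(174,172),.062),g)*1000,'stop front top',loc(ray(s,(256,184),.041),g)*1000,'anvil face top',loc(ray(s,(269,150),.035),g)*1000)
# tops view of same
f=cv2.resize(s['frame'][50:220,130:330],None,fx=4,fy=4,interpolation=cv2.INTER_CUBIC)
cv2.imwrite('pics/w1c.png',f[...,::-1])
E
```

```text
[[143.        69.      ]
 [307.57526   67.353355]
 [306.       205.      ]
 [158.       206.      ]]
bed [0.4744 0.0452 0.2076] [-0.2 -0.2  1.2 -1.2 -0.9  0.5 -0.2  1.5]
[[237.  86.]
 [268.  85.]
 [267. 133.]
 [236. 135.]]
master [ 0.5066 -0.0143  0.1887] [-1.  -0.8 -0.1  0.3  0.3  1.3  0.8 -0.8]
master in comp mm [ 19.23692032 -64.89947018]
dial [101.76004898  -2.9335319 ] stop front top [17.06637678 17.36197715] anvil face top [  2.17489981 -19.64034861]
```

View pics/w1c.png

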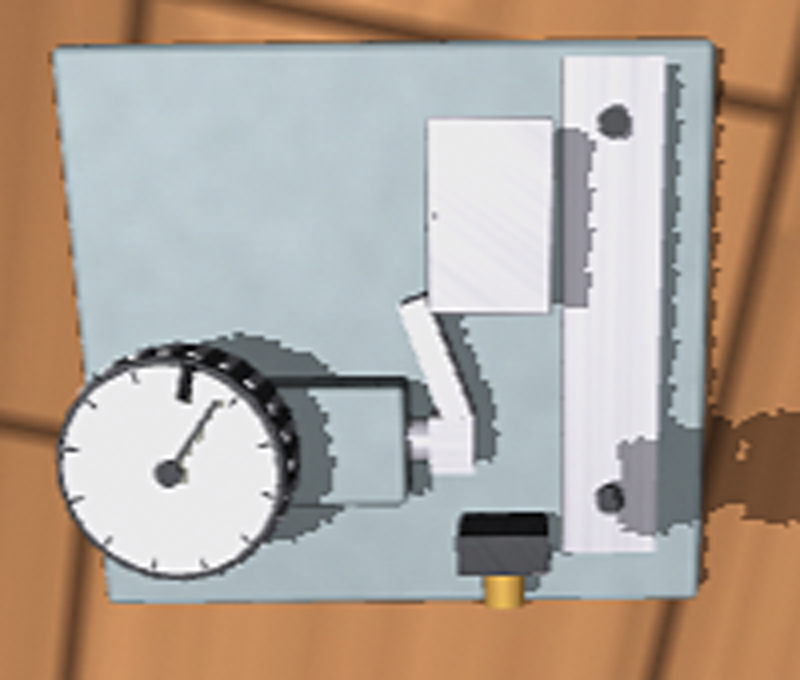

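```bash
cat >> h.py <<'E'
def loc(p,g):
    d=np.array(p[:2])-g[:2];c,n=np.cos(g[2]),np.sin(g[2]);return np.array([c*d[0]+n*d[1],-n*d[0]+c*d[1]])*1000
def wor(p,g):
    c,n=np.cos(g[2]),np.sin(g[2]);x,y=np.array(p)/1000;return np.array([g[0]+c*x-n*y,g[1]+n*x+c*y])
E
python3 - <<'E'
from h import *
s=snap('wrist');st()
u=lambda L:(np.array(L,float)+.5)/4-.5+[130,50]
bed=[(.138,-.107),(-.042,-.107),(-.042,.053),(.138,.053)]
g,r=fitrect(s,u([(53,47),(718,41),(697,597),(110,602)]),bed,.015,[.479,.037,.2]);print('bed',g.round(4),r.round(1))
m=[(.015,-.023),(-.015,-.023),(-.015,.023),(.015,.023)]
mg,r=fitrect(s,u([(427,118),(553,118),(551,313),(427,311)]),m,.070,[.507,-.02,.2]);print('master',mg.round(4),r.round(1),loc(mg,g))
L=lambda p,z:loc(ray(s,u([p])[0],z),g).round(1)
print('dial',L((170,470),.062),'mark',L((185,383),.062),'needle',L((220,402),.063),'stop front top',L((503,514),.041),'stop L/R',L((459,514),.041),L((548,514),.041),'anvil face',L((562,100),.035),L((562,500),.035))
a=lambda p:np.arctan2(*(L(p,.062)-L((170,470),.062))[::-1])
print('ang mark,needle',a((185,383)),a((218,404)), 'anvil ends',L((612,57),.035),L((607,551),.035))
E
```

```text
t 3.15 p [0.4914 0.0346 0.2749] q [-7.000e-04  7.717e-01 -6.360e-01 -0.000e+00] f [-0.1  0.3  0.2] o 0.0604 j [ 0.48 -0.24 -0.13 -0.   -1.68 -0.29]
bed [0.4762 0.038  0.2004] [-0.6 -0.8  0.3 -0.7  0.9  1.1 -0.6  0.9]
master [ 0.5077 -0.0202  0.1827] [-0.3 -0.7  0.2 -0.3 -0.1  0.4  0.2  0.6] [ 19.30331813 -63.36664436]
dial [ 1.03e+02 -1.00e-01] mark [ 97.3 -22.7] needle [ 88.5 -17.9] stop front top [17.2 18. ] stop L/R [29.4 17.9] [ 4.8 18.1] anvil face [  0.9 -90.9] [ 0.7 15.7]
ang mark,needle -1.8178561523697399 -2.246250027272661 anvil ends [ -11.9 -101.3] [-12.1  30.8]
```

Emit:
carry_out --motion '[{"rotation": [0, 0, 0.004], "slide": [8, -27, -35], "claw": 50}, {"rotation": [0, 0, 0.004], "slide": [16, -55, -70], "claw": 50}, {"rotation": [0, 0, 0.004], "slide": [16, -55, -105], "claw": 50}, {"rotation": [0, 0, 0.004], "slide": [16, -55, -140], "claw": 50}, {"rotation": [0, 0, 0.004], "slide": [16, -55, -170], "claw": 50}, {"rotation": [0, 0, 0.004], "slide": [16, -55, -195], "claw": 50}, {"rotation": [0, 0, 0.004], "slide": [16, -55, -200], "claw": 50}, {"rotation": [0, 0, 0.004], "slide": [16, -55, -200], "claw": 50}]'

```text
t: 3.82
position: [0.5064, -0.0204, 0.0735]
eef_rot: [0.001, 0.773, -0.634, -0.001]
contact_force: [-0.2, -0.0, 0.3]
opening: 0.0496
```

Run:
```python
from h import *
st()
s=snap('wrist','w2.png')
```

```text
t 3.82 p [ 0.5064 -0.0204  0.0735] q [ 0.0008  0.7731 -0.6342 -0.0009] f [-0.2 -0.   0.3] o 0.0496 j [ 0.36 -0.16 -0.43 -0.   -1.3  -0.16]
```

View pics/w2.png

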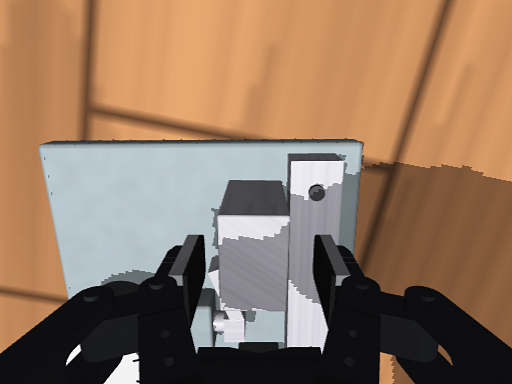

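The master top spans columns 219–290 between the fingers at 205 and 315, so it is centred. I'm going down and gripping.

Emit:
carry_out --motion '[{"rotation": [0, 0, 0], "slide": [1, 0, -6], "claw": 50}, {"rotation": [0, 0, 0], "slide": [1, 0, -11], "claw": 50}, {"rotation": [0, 0, 0], "slide": [1, 0, -11], "claw": 20}, {"rotation": [0, 0, 0], "slide": [1, 0, -11], "claw": 20}, {"rotation": [0, 0, 0], "slide": [1, 0, -11], "claw": 20}, {"rotation": [0, 0, 0], "slide": [1, 0, -11], "claw": 20}, {"rotation": [0, 0, 0], "slide": [1, 0, -11], "claw": 20}]' --grip_force 25

```text
t: 4.45
position: [0.5089, -0.0202, 0.0652]
eef_rot: [-0.001, 0.773, -0.634, 0.001]
contact_force: [-0.2, 1.1, 1.6]
opening: 0.0296
```

Emit:
carry_out --motion '[{"rotation": [0, 0, 0], "slide": [-2, -0.4, 0], "claw": 20}, {"rotation": [0, 0, 0], "slide": [-4, -0.8, 0], "claw": 20}, {"rotation": [0, 0, 0], "slide": [-4.7, -0.9, 0], "claw": 20}, {"rotation": [0, 0, 0], "slide": [-4.7, -0.9, 0], "claw": 20}]'

```text
t: 4.78
position: [0.5053, -0.0208, 0.0653]
eef_rot: [-0.002, 0.773, -0.634, 0.002]
contact_force: [6.0, 0.6, -4.3]
opening: 0.0295
```

Emit:
carry_out --motion '[{"rotation": [0, 0, 0], "slide": [-1.3, 4, 0], "claw": 20}, {"rotation": [0, 0, 0], "slide": [-2.1, 8, 0], "claw": 20}, {"rotation": [0, 0, 0], "slide": [-2.9, 12, 0], "claw": 20}, {"rotation": [0, 0, 0], "slide": [-3.7, 16, 0], "claw": 20}, {"rotation": [0, 0, 0], "slide": [-4.6, 20, 0], "claw": 20}, {"rotation": [0, 0, 0], "slide": [-5.4, 24, 0], "claw": 20}, {"rotation": [0, 0, 0], "slide": [-6.2, 28, 0], "claw": 20}, {"rotation": [0, 0, 0], "slide": [-6.6, 30, 0], "claw": 20}]'

```text
t: 5.45
position: [0.4991, 0.0086, 0.0657]
eef_rot: [-0.002, 0.773, -0.634, 0.003]
contact_force: [6.6, -4.6, -3.1]
opening: 0.0292
```

Emit:
carry_out --motion '[{"rotation": [0, 0, 0], "slide": [-0.6, 3, 0], "claw": 20}, {"rotation": [0, 0, 0], "slide": [-1.2, 6, 0], "claw": 20}, {"rotation": [0, 0, 0], "slide": [-1.8, 9, 0], "claw": 20}, {"rotation": [0, 0, 0], "slide": [-2.4, 12, 0], "claw": 20}, {"rotation": [0, 0, 0], "slide": [-3, 15, 0], "claw": 20}, {"rotation": [0, 0, 0], "slide": [-3.6, 18, 0], "claw": 20}, {"rotation": [0, 0, 0], "slide": [-4.2, 21, 0], "claw": 20}, {"rotation": [0, 0, 0], "slide": [-4.2, 21, 0], "claw": 20}]'

```text
t: 6.12
position: [0.4949, 0.0293, 0.0661]
eef_rot: [-0.001, 0.774, -0.634, 0.003]
contact_force: [2.8, -2.4, 0.6]
opening: 0.0297
```

Run:
```python
from h import *
st()
s=snap('wrist');f=cv2.resize(s['frame'][150:384,100:420],None,fx=2.4,fy=2.4,interpolation=cv2.INTER_CUBIC)
cv2.imwrite('pics/w3.png',f[...,::-1])
```

```text
t 6.12 p [0.4949 0.0293 0.0661] q [-0.0015  0.7736 -0.6337  0.0033] f [ 2.8 -2.4  0.6] o 0.0297 j [ 0.47 -0.19 -0.48  0.01 -1.28 -0.27]
```

View pics/w3.png

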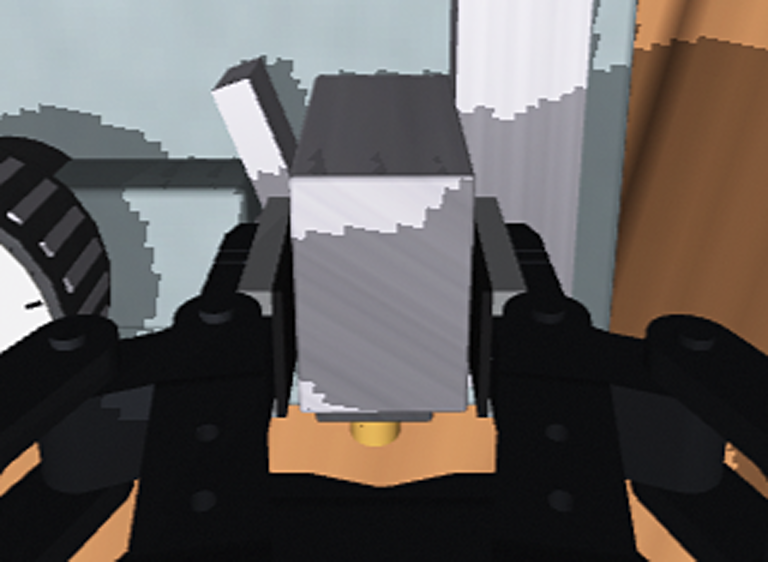

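The master is upright under the shoe (ramp at (250,120)), with the stop just ahead at (375,415). I'm approaching it slowly and watching the force.

Emit:
carry_out --motion '[{"rotation": [0, 0, 0], "slide": [-0.2, 1, 0], "claw": 20}, {"rotation": [0, 0, 0], "slide": [-0.4, 2, 0], "claw": 20}, {"rotation": [0, 0, 0], "slide": [-0.6, 3, 0], "claw": 20}, {"rotation": [0, 0, 0], "slide": [-0.8, 4, 0], "claw": 20}, {"rotation": [0, 0, 0], "slide": [-1, 5, 0], "claw": 20}, {"rotation": [0, 0, 0], "slide": [-1.2, 6, 0], "claw": 20}]'

```text
t: 6.67
position: [0.4938, 0.0347, 0.0661]
eef_rot: [-0.001, 0.774, -0.634, 0.004]
contact_force: [4.5, -4.3, -1.6]
opening: 0.029
```

Emit:
carry_out --motion '[{"rotation": [0, 0, 0], "slide": [-0.1, 0.8, 0], "claw": 20}, {"rotation": [0, 0, 0], "slide": [-0.3, 1.6, 0], "claw": 20}, {"rotation": [0, 0, 0], "slide": [-0.5, 2.4, 0], "claw": 20}, {"rotation": [0, 0, 0], "slide": [-0.5, 2.4, 0], "claw": 20}]'

```text
t: 7.0
position: [0.4934, 0.0366, 0.0661]
eef_rot: [-0.001, 0.773, -0.634, 0.004]
contact_force: [4.0, -3.1, -2.3]
opening: 0.0293
```

Emit:
carry_out --motion '[{"rotation": [0, 0, 0], "slide": [-0.1, 0.8, 0], "claw": 20}, {"rotation": [0, 0, 0], "slide": [-0.3, 1.6, 0], "claw": 20}, {"rotation": [0, 0, 0], "slide": [-0.5, 2.4, 0], "claw": 20}, {"rotation": [0, 0, 0], "slide": [-0.5, 2.4, 0], "claw": 20}]'

```text
t: 7.33
position: [0.493, 0.0385, 0.0662]
eef_rot: [-0.001, 0.773, -0.634, 0.004]
contact_force: [3.9, -3.0, -2.2]
opening: 0.0294
```

Emit:
carry_out --motion '[{"rotation": [0, 0, 0], "slide": [-0.1, 0.8, 0], "claw": 20}, {"rotation": [0, 0, 0], "slide": [-0.3, 1.6, 0], "claw": 20}, {"rotation": [0, 0, 0], "slide": [-0.5, 2.4, 0], "claw": 20}, {"rotation": [0, 0, 0], "slide": [-0.5, 2.4, 0], "claw": 20}]'

```text
t: 7.67
position: [0.4926, 0.0404, 0.0662]
eef_rot: [-0.0, 0.773, -0.634, 0.005]
contact_force: [5.7, -4.0, -2.7]
opening: 0.0295
```

Run:
```python
from h import *
st()
s=snap('wrist');f=cv2.resize(s['frame'][150:384,100:420],None,fx=2.4,fy=2.4,interpolation=cv2.INTER_CUBIC)
cv2.imwrite('pics/w4.png',f[...,::-1])
```

```text
t 7.67 p [0.4926 0.0404 0.0662] q [-4.000e-04  7.734e-01 -6.339e-01  4.800e-03] f [ 5.7 -4.  -2.7] o 0.0295 j [ 0.5  -0.2  -0.48  0.01 -1.28 -0.3 ]
```

View pics/w4.png

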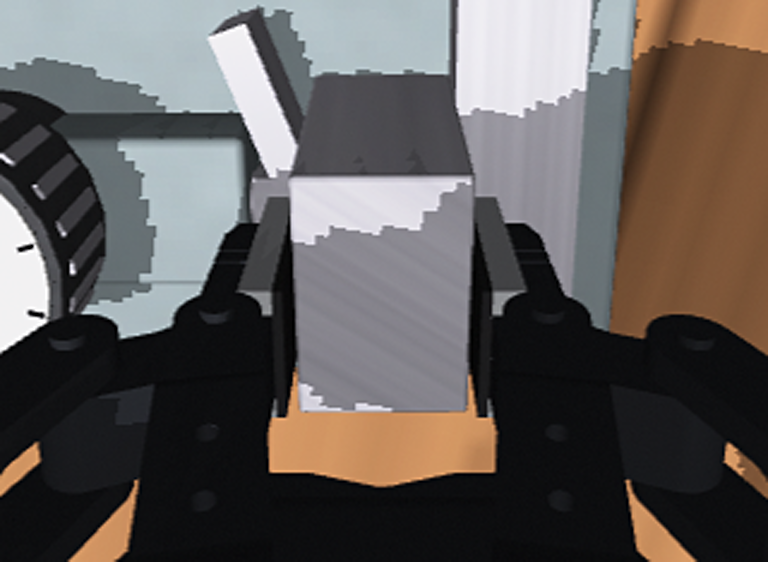

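Run:
```python
from h import *
g=np.array([.4762,.038,.2004])
s=snap('wrist')
u=lambda L:(np.array(L,float)+.5)/2.4-.5+[100,150]
m=[(.015,-.023),(-.015,-.023),(-.015,.023),(.015,.023)]
for z in(.07,.073):
  mg,r=fitrect(s,u([(290,177),(472,177),(468,411),(300,411)]),m,z,[.49,.04,.2]);print(mg.round(4),r.round(1),loc(mg,g))
p=robot.state()['position'];print(loc(p,g))
```

```text
[0.4912 0.0411 0.2074] [-0.4 -0.8  0.6 -1.3 -0.1  1.1 -0.1  1.4] [15.29772607  0.03407572]
[0.4915 0.0394 0.2074] [-1.4 -1.9  1.6 -2.4  0.7  2.5 -0.9  2.8] [15.27881119 -1.63653876]
[16.56178112 -0.95506598]
```

The stop's top edge was the row at 537 in the first crop, not 514, so the stop lies about 5 mm farther on. I'm continuing.

Emit:
carry_out --motion '[{"rotation": [0, 0, 0], "slide": [0, 0.8, 0], "claw": 20}, {"rotation": [0, 0, 0], "slide": [-0.2, 1.6, 0], "claw": 20}, {"rotation": [0, 0, 0], "slide": [-0.3, 2.2, 0], "claw": 20}, {"rotation": [0, 0, 0], "slide": [-0.3, 2.2, 0], "claw": 20}]'

```text
t: 8.1
position: [0.4923, 0.042, 0.0662]
eef_rot: [0.0, 0.773, -0.634, 0.005]
contact_force: [3.0, -4.2, -1.2]
opening: 0.0292
```

Emit:
carry_out --motion '[{"rotation": [0, 0, 0], "slide": [-0.2, 0.8, 0], "claw": 20}, {"rotation": [0, 0, 0], "slide": [-0.4, 1.6, 0], "claw": 20}, {"rotation": [0, 0, 0], "slide": [-0.5, 2.2, 0], "claw": 20}, {"rotation": [0, 0, 0], "slide": [-0.5, 2.2, 0], "claw": 20}]'

```text
t: 8.43
position: [0.492, 0.0436, 0.0662]
eef_rot: [0.0, 0.773, -0.634, 0.006]
contact_force: [5.1, -4.2, -1.9]
opening: 0.0296
```

Emit:
carry_out --motion '[{"rotation": [0, 0, 0], "slide": [-0.1, 0.8, 0], "claw": 20}, {"rotation": [0, 0, 0], "slide": [-0.3, 1.6, 0], "claw": 20}, {"rotation": [0, 0, 0], "slide": [-0.4, 2.2, 0], "claw": 20}, {"rotation": [0, 0, 0], "slide": [-0.4, 2.2, 0], "claw": 20}]'

```text
t: 8.77
position: [0.4919, 0.0439, 0.0663]
eef_rot: [0.002, 0.773, -0.634, 0.007]
contact_force: [8.0, -8.7, -3.5]
opening: 0.0295
```

Emit:
carry_out --motion '[{"rotation": [0, 0, 0], "slide": [-0.1, 0.8, 0], "claw": 20}, {"rotation": [0, 0, 0], "slide": [-0.3, 1.6, 0], "claw": 20}, {"rotation": [0, 0, 0], "slide": [-0.4, 2.2, 0], "claw": 20}, {"rotation": [0, 0, 0], "slide": [-0.4, 2.2, 0], "claw": 20}]'

```text
t: 9.1
position: [0.4919, 0.044, 0.0664]
eef_rot: [0.003, 0.773, -0.634, 0.008]
contact_force: [7.6, -10.2, -3.8]
opening: 0.0295
```

Contact at y = 0.044. I'm holding the press for half a second.

Emit:
carry_out --motion '[{"rotation": [0, 0, 0], "slide": [0, 1.5, 0], "claw": 20}, {"rotation": [0, 0, 0], "slide": [-0.1, 2.5, 0], "claw": 20}, {"rotation": [0, 0, 0], "slide": [-0.1, 2.5, 0], "claw": 20}, {"rotation": [0, 0, 0], "slide": [-0.1, 2.5, 0], "claw": 20}, {"rotation": [0, 0, 0], "slide": [-0.1, 2.5, 0], "claw": 20}, {"rotation": [0, 0, 0], "slide": [-0.1, 2.5, 0], "claw": 20}]'

```text
t: 9.6
position: [0.4919, 0.0441, 0.0665]
eef_rot: [0.005, 0.773, -0.635, 0.01]
contact_force: [6.5, -11.7, -2.6]
opening: 0.0297
```

Emit:
carry_out --motion '[{"rotation": [0, 0, 0], "slide": [0, 0, 0], "claw": 20}, {"rotation": [0, 0, 0], "slide": [0, 0, 0], "claw": 46}, {"rotation": [0, 0, 0], "slide": [0, 0, 0], "claw": 46}, {"rotation": [0, 0, 0], "slide": [0, 0, 0], "claw": 46}, {"rotation": [0.01, 0.005, 0], "slide": [0, 0, 30], "claw": 46}, {"rotation": [0.02, 0.009, 0], "slide": [0, 0, 65], "claw": 46}, {"rotation": [0.02, 0.009, 0], "slide": [0, 0, 100], "claw": 46}, {"rotation": [0.02, 0.009, 0], "slide": [0, 0, 130], "claw": 46}]'

```text
t: 10.27
position: [0.4919, 0.0442, 0.1991]
eef_rot: [-0.001, 0.773, -0.635, 0.0]
contact_force: [1.1, -0.1, 0.4]
opening: 0.0461
```

Emit:
carry_out --motion '[{"rotation": [0, 0, 0], "slide": [25, -15, 10], "claw": 85}, {"rotation": [0, 0, 0], "slide": [50, -25, 10], "claw": 85}, {"rotation": [0, 0, 0], "slide": [75, -25, 10], "claw": 85}, {"rotation": [0, 0, 0], "slide": [85, -25, 10], "claw": 85}, {"rotation": [0, 0, 0], "slide": [85, -25, 10], "claw": 85}, {"rotation": [0, 0, 0], "slide": [85, -25, 10], "claw": 85}]'

```text
t: 10.77
position: [0.5767, 0.0193, 0.2084]
eef_rot: [-0.0, 0.773, -0.635, -0.0]
contact_force: [0.4, 0.3, 0.8]
opening: 0.0848
```

Run:
```python
from h import *
st()
s=snap('wrist')
for n in ['master','bezel_top','bezel_mark','needle_tip']:
    print(n,[(np.round(d['point'],4).tolist(),round(d['conf'],2)) for d in nets.mark_of('wrist',n)][:3])
c=proj(s,[.578,.058,.062]);print(c)
x0,y0=int(c[0])-80,max(int(c[1])-100,0);x0=max(x0,0)
np.save('o.npy',[x0,y0]);f=cv2.resize(s['frame'][y0:y0+150,x0:x0+200],None,fx=4,fy=4,interpolation=cv2.INTER_CUBIC)
cv2.imwrite('pics/w5.png',f[...,::-1]);print(x0,y0)
```

```text
t 10.77 p [0.5767 0.0193 0.2084] q [-2.000e-04  7.727e-01 -6.348e-01 -4.000e-04] f [0.4 0.3 0.8] o 0.0848 j [ 0.38 -0.02 -0.05 -0.   -1.54 -0.19]
master [([0.4934, 0.04, 0.013], 0.79)]
bezel_top []
bezel_mark [([0.5788, 0.0379, 0.0634], 0.71)]
needle_tip [([0.5885, 0.0417, 0.0623], 0.55), ([0.4796, 0.0355, 0.0111], 0.54)]
[247.24312356 219.20474093]
167 119
```

View pics/w5.png

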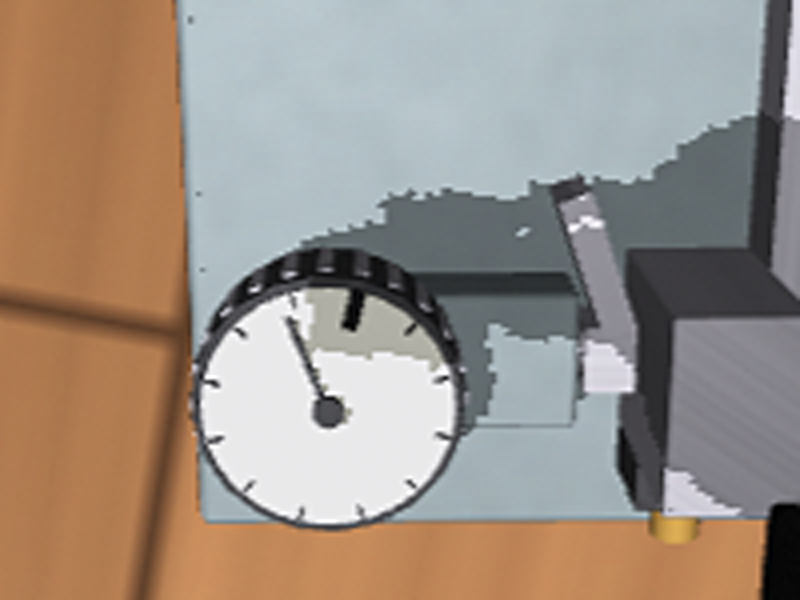

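The picture shows the hub at (328,412), the needle tip (290,318), the mark (353,310), and the master home against the stop. I'm measuring the angle now.

Run:
```python
from h import *
g=np.array([.4762,.038,.2004])
s=snap('wrist')
u=lambda p:(np.array(p,float)+.5)/4-.5+[167,119]
L=lambda p:ray(s,u(p),.062)
# hub from dial rim ellipse and hub
c=L((328,410));print('c',c,'rim',L((196,405)),L((461,405)),L((328,290)),L((328,527)))
for n,p in(('mark',(353,310)),('needle',(290,320))):
  d=(L(p)-c);print(n,np.arctan2(d[1],d[0])-.2,np.hypot(*d[:2]))
print('to go',c[:2]*1000-robot.state()['position'][:2]*1000, 'master',L((735,400)))
```

```text
c [0.5764903  0.06025818 0.062     ] rim [0.60504606 0.06476228 0.062     ] [0.54817143 0.05339832 0.062     ] [0.58162945 0.03319499 0.062     ] [0.571197   0.08813313 0.062     ]
mark -1.810775601316588 0.023721851260601848
needle -1.208174487219376 0.022271330283385075
to go [2.20691649e-02 4.08624479e+01] master [0.48973502 0.04052431 0.062     ]
```

Emit:
carry_out --motion '[{"rotation": [0, 0, 0], "slide": [0, 20, -20], "claw": 85}, {"rotation": [0, 0, 0], "slide": [0, 40, -50], "claw": 85}, {"rotation": [0, 0, 0], "slide": [0, 40, -85], "claw": 85}, {"rotation": [0, 0, 0], "slide": [0, 40, -115], "claw": 85}, {"rotation": [0, 0, 0], "slide": [0, 40, -135], "claw": 85}, {"rotation": [0, 0, 0], "slide": [0, 40, -145], "claw": 85}, {"rotation": [0, 0, 0], "slide": [0, 40, -145], "claw": 85}, {"rotation": [0, 0, 0], "slide": [0, 40, -145], "claw": 85}]'

```text
t: 11.73
position: [0.5769, 0.0594, 0.0658]
eef_rot: [-0.001, 0.773, -0.634, 0.001]
contact_force: [0.2, 0.1, 0.6]
opening: 0.0846
```

Emit:
carry_out --motion '[{"rotation": [0, 0, 0], "slide": [0, 0, 0], "claw": 50}, {"rotation": [0, 0, 0], "slide": [0, 0, 0], "claw": 50}, {"rotation": [0, 0, 0], "slide": [0, 0, 0], "claw": 50}, {"rotation": [0, 0, 0], "slide": [0, 0, 0], "claw": 50}, {"rotation": [0, 0, 0], "slide": [0, 0, 0], "claw": 50}]' --grip_force 30

```text
t: 12.15
position: [0.5778, 0.0596, 0.0685]
eef_rot: [-0.003, 0.773, -0.634, 0.002]
contact_force: [-2.7, -0.2, 5.9]
opening: 0.0587
```

Emit:
carry_out --motion '[{"rotation": [0, 0, 0.08], "slide": [0, 0, 0], "claw": 50}, {"rotation": [0, 0, 0.17], "slide": [0, 0, 0], "claw": 50}, {"rotation": [0, 0, 0.26], "slide": [0, 0, 0], "claw": 50}, {"rotation": [0, 0, 0.35], "slide": [0, 0, 0], "claw": 50}, {"rotation": [0, 0, 0.44], "slide": [0, 0, 0], "claw": 50}, {"rotation": [0, 0, 0.53], "slide": [0, 0, 0], "claw": 50}, {"rotation": [0, 0, 0.59], "slide": [0, 0, 0], "claw": 50}, {"rotation": [0, 0, 0.59], "slide": [0, 0, 0], "claw": 50}]'

```text
t: 12.82
position: [0.5771, 0.0592, 0.0686]
eef_rot: [-0.003, 0.924, -0.381, 0.0]
contact_force: [-3.6, -0.6, -2.3]
opening: 0.0581
```

Emit:
carry_out --motion '[{"rotation": [0, 0, 0], "slide": [0, 0, 0], "claw": 50}, {"rotation": [0, 0, 0], "slide": [0, 0, 0], "claw": 85}, {"rotation": [0, 0, 0], "slide": [0, 0, 0], "claw": 85}, {"rotation": [0, 0, 0], "slide": [0, 0, 0], "claw": 85}, {"rotation": [0, 0, 0], "slide": [0, 0, 0], "claw": 85}, {"rotation": [0, 0, 0], "slide": [0, -10, 35], "claw": 85}, {"rotation": [0, 0, 0], "slide": [0, -30, 70], "claw": 85}, {"rotation": [0, 0, 0], "slide": [0, -40, 100], "claw": 85}]'

```text
t: 13.48
position: [0.5773, 0.0181, 0.1712]
eef_rot: [-0.003, 0.924, -0.381, 0.001]
contact_force: [1.5, 0.4, 0.6]
opening: 0.0851
```

Emit:
carry_out --motion '[{"rotation": [0, 0, -0.1], "slide": [0, 0, 25], "claw": 85}, {"rotation": [0, 0, -0.2], "slide": [0, 0, 40], "claw": 85}, {"rotation": [0, 0, -0.3], "slide": [0, 0, 40], "claw": 85}, {"rotation": [0, 0, -0.4], "slide": [0, 0, 40], "claw": 85}, {"rotation": [0, 0, -0.5], "slide": [0, 0, 40], "claw": 85}, {"rotation": [0, 0, -0.59], "slide": [0, 0, 40], "claw": 85}, {"rotation": [0, 0, -0.59], "slide": [0, 0, 40], "claw": 85}]'

```text
t: 14.07
position: [0.5775, 0.0181, 0.2115]
eef_rot: [-0.002, 0.773, -0.635, 0.002]
contact_force: [-0.2, -0.5, 0.0]
opening: 0.085
```

Run:
```python
from h import *
st()
s=snap('wrist')
for n in ['bezel_mark','needle_tip']:
    print(n,[(np.round(d['point'],4).tolist(),round(d['conf'],2)) for d in nets.mark_of('wrist',n)][:3])
c=proj(s,[.5765,.060,.062]);x0,y0=int(c[0])-80,int(c[1])-90;print(x0,y0)
f=cv2.resize(s['frame'][y0:y0+150,x0:x0+200],None,fx=4,fy=4,interpolation=cv2.INTER_CUBIC)
cv2.imwrite('pics/w6.png',f[...,::-1])
```

```text
t 14.07 p [0.5775 0.0181 0.2115] q [-0.0025  0.7725 -0.635   0.0022] f [-0.2 -0.5  0. ] o 0.085 j [ 0.38 -0.03 -0.05  0.   -1.54 -0.18]
bezel_mark [([0.5893, 0.0374, 0.0626], 0.88)]
needle_tip [([0.5889, 0.0406, 0.0614], 0.5)]
170 131
```

View pics/w6.png

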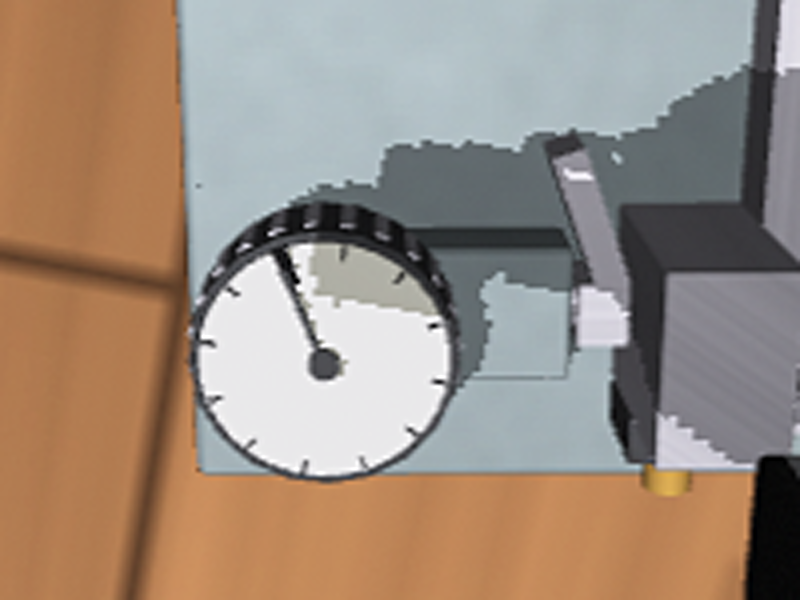

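The mark now lies under the needle: both are at about (283,265) in the crop, and the nets agree within 3 mm. Next I'm fetching the master.

Emit:
carry_out --motion '[{"rotation": [0, 0, 0], "slide": [-40, 12, 0], "claw": 48}, {"rotation": [0, 0, 0], "slide": [-75, 24, -10], "claw": 48}, {"rotation": [0, 0, 0], "slide": [-86, 26, -40], "claw": 48}, {"rotation": [0, 0, 0], "slide": [-86, 26, -75], "claw": 48}, {"rotation": [0, 0, 0], "slide": [-86, 26, -105], "claw": 48}, {"rotation": [0, 0, 0], "slide": [-86, 26, -130], "claw": 48}, {"rotation": [0, 0, 0], "slide": [-86, 26, -145], "claw": 48}, {"rotation": [0, 0, 0], "slide": [-86, 26, -145], "claw": 48}]'

```text
t: 14.88
position: [0.4892, 0.0435, 0.0625]
eef_rot: [0.0, 0.775, -0.632, 0.0]
contact_force: [-0.8, 0.1, -0.6]
opening: 0.0478
```

Emit:
carry_out --motion '[{"rotation": [0, 0, 0], "slide": [0, 0, 0], "claw": 20}, {"rotation": [0, 0, 0], "slide": [0, 0, 0], "claw": 20}, {"rotation": [0, 0, 0], "slide": [0, 0, 0], "claw": 20}, {"rotation": [0, 0, 0], "slide": [0, 0, 0], "claw": 20}, {"rotation": [0, 0, 0], "slide": [0, 0, 0], "claw": 20}]' --grip_force 60

```text
t: 15.3
position: [0.4914, 0.044, 0.0644]
eef_rot: [-0.002, 0.775, -0.632, 0.002]
contact_force: [8.7, -0.5, -5.8]
opening: 0.029
```

Emit:
carry_out --motion '[{"rotation": [0, 0, 0], "slide": [0, 0, 10], "claw": 20}, {"rotation": [0, 0, 0], "slide": [0, 0, 25], "claw": 20}, {"rotation": [0, 0, 0], "slide": [0, 0, 50], "claw": 20}, {"rotation": [0, 0, 0], "slide": [0, 0, 80], "claw": 20}, {"rotation": [0, 0, 0], "slide": [0, 25, 90], "claw": 20}, {"rotation": [0, 0, 0], "slide": [0, 60, 90], "claw": 20}, {"rotation": [0, 0, 0], "slide": [-10, 95, 90], "claw": 20}, {"rotation": [0, 0, 0], "slide": [-20, 125, 90], "claw": 20}]'

```text
t: 15.97
position: [0.4709, 0.1708, 0.155]
eef_rot: [-0.003, 0.775, -0.632, 0.001]
contact_force: [1.2, -0.2, -5.6]
opening: 0.029
```

Emit:
carry_out --motion '[{"rotation": [0, 0, 0], "slide": [-5, 35, 0], "claw": 20}, {"rotation": [0, 0, 0], "slide": [-10, 70, 0], "claw": 20}, {"rotation": [0, 0, 0], "slide": [-10, 105, 0], "claw": 20}, {"rotation": [0, 0, 0], "slide": [-10, 122, 0], "claw": 20}, {"rotation": [0, 0, 0], "slide": [-10, 122, -20], "claw": 20}, {"rotation": [0, 0, 0], "slide": [-10, 122, -40], "claw": 20}, {"rotation": [0, 0, 0], "slide": [-10, 122, -60], "claw": 20}, {"rotation": [0, 0, 0], "slide": [-10, 122, -60], "claw": 20}]'

```text
t: 16.63
position: [0.4585, 0.2912, 0.09]
eef_rot: [0.002, 0.775, -0.632, 0.0]
contact_force: [-1.9, -0.8, -7.3]
opening: 0.0289
```

Run:
```python
from h import *
st()
for cam in('scene','wrist'):
  s=snap(cam,'x_%s.png'%cam)
  for n in ['tray','master']:
    print(cam,n,[(np.round(d['point'],4).tolist(),round(d['conf'],2)) for d in nets.mark_of(cam,n)][:3])
```

```text
t 16.63 p [0.4585 0.2912 0.09  ] q [ 1.600e-03  7.752e-01 -6.317e-01  1.000e-04] f [-1.9 -0.8 -7.3] o 0.0289 j [ 0.94 -0.07 -0.32  0.   -1.33 -0.73]
scene tray [([0.4577, 0.2956, -0.0017], 0.57)]
scene master [([0.459, 0.2898, 0.039], 0.86)]
wrist tray []
wrist master [([0.4603, 0.2903, 0.0477], 0.91)]
```

Emit:
carry_out --motion '[{"rotation": [0, 0, 0], "slide": [0, 1, -12], "claw": 20}, {"rotation": [0, 0, 0], "slide": [0, 1, -22], "claw": 20}, {"rotation": [0, 0, 0], "slide": [0, 1, -30], "claw": 20}, {"rotation": [0, 0, 0], "slide": [0, 1, -34], "claw": 20}, {"rotation": [0, 0, 0], "slide": [0, 1, -34], "claw": 20}]'

```text
t: 17.35
position: [0.4608, 0.2935, 0.0609]
eef_rot: [-0.002, 0.775, -0.632, 0.001]
contact_force: [-0.1, -0.5, -4.8]
opening: 0.0292
```

Emit:
carry_out --motion '[{"rotation": [0, 0, 0], "slide": [0, 0, -3], "claw": 20}, {"rotation": [0, 0, 0], "slide": [0, 0, -4.5], "claw": 20}, {"rotation": [0, 0, 0], "slide": [0, 0, -4.5], "claw": 20}]'

```text
t: 17.6
position: [0.4609, 0.2935, 0.0565]
eef_rot: [-0.002, 0.775, -0.632, 0.001]
contact_force: [0.7, 0.1, -4.6]
opening: 0.0289
```

Emit:
carry_out --motion '[{"rotation": [0, 0, 0], "slide": [0, 0, -1], "claw": 20}, {"rotation": [0, 0, 0], "slide": [0, 0, -2], "claw": 20}, {"rotation": [0, 0, 0], "slide": [0, 0, -2], "claw": 20}]'

```text
t: 17.85
position: [0.4615, 0.2938, 0.0561]
eef_rot: [-0.003, 0.775, -0.632, 0.002]
contact_force: [-3.1, -1.9, 4.2]
opening: 0.0292
```

Emit:
carry_out --motion '[{"rotation": [0, 0, 0], "slide": [0, 0, 0], "claw": 56}, {"rotation": [0, 0, 0], "slide": [0, 0, 0], "claw": 56}, {"rotation": [0, 0, 0], "slide": [0, 0, 0], "claw": 56}, {"rotation": [0, 0, 0], "slide": [0, 0, 0], "claw": 56}, {"rotation": [0, 0, 0], "slide": [0, 0, 35], "claw": 56}, {"rotation": [0, 0, 0], "slide": [0, 0, 75], "claw": 56}, {"rotation": [0, 0, 0], "slide": [0, 0, 115], "claw": 60}, {"rotation": [0, 0, 0], "slide": [0, -15, 150], "claw": 60}]'

```text
t: 18.52
position: [0.4616, 0.2798, 0.2085]
eef_rot: [-0.004, 0.776, -0.631, 0.002]
contact_force: [1.2, 0.5, 0.5]
opening: 0.0601
```

Emit:
carry_out --motion '[{"rotation": [0, 0, 0], "slide": [2, -40, 20], "claw": 60}, {"rotation": [0, 0, 0], "slide": [4, -80, 40], "claw": 60}, {"rotation": [0, 0, 0], "slide": [6, -121, 50], "claw": 60}, {"rotation": [0, 0, 0], "slide": [8, -162, 50], "claw": 60}, {"rotation": [0, 0, 0], "slide": [10, -203, 50], "claw": 60}, {"rotation": [0, 0, 0], "slide": [12, -244, 50], "claw": 60}, {"rotation": [0, 0, 0], "slide": [14, -285, 50], "claw": 60}, {"rotation": [0, 0, 0], "slide": [16, -326, 50], "claw": 60}]'

```text
t: 19.18
position: [0.4771, -0.0445, 0.259]
eef_rot: [-0.004, 0.776, -0.631, 0.003]
contact_force: [1.0, 0.8, 0.6]
opening: 0.0599
```

Emit:
carry_out --motion '[{"rotation": [0, 0, 0], "slide": [2, -40, 0], "claw": 60}, {"rotation": [0, 0, 0], "slide": [4, -80, 0], "claw": 60}, {"rotation": [0, 0, 0], "slide": [6, -120, 0], "claw": 60}, {"rotation": [0, 0, 0], "slide": [8, -160, 0], "claw": 60}, {"rotation": [0, 0, 0], "slide": [10, -200, 0], "claw": 60}, {"rotation": [0, 0, 0], "slide": [12, -240, 0], "claw": 60}, {"rotation": [0, 0, 0], "slide": [14, -250, 0], "claw": 60}, {"rotation": [0, 0, 0], "slide": [14, -250, 0], "claw": 60}]'

```text
t: 19.85
position: [0.4906, -0.2972, 0.2578]
eef_rot: [-0.004, 0.775, -0.632, 0.002]
contact_force: [-0.0, 0.4, 0.7]
opening: 0.0601
```

Run:
```python
from h import *
st()
for cam in('scene','wrist'):
  s=snap(cam)
  for n in ['tray','master','punch']:
    print(cam,n,[(np.round(d['point'],4).tolist(),round(d['conf'],2)) for d in nets.mark_of(cam,n)][:3])
c=proj(s,[.493,-.306,.03]);x0,y0=int(c[0])-100,int(c[1])-75;print(x0,y0)
f=cv2.resize(s['frame'][y0:y0+150,x0:x0+200],None,fx=4,fy=4,interpolation=cv2.INTER_CUBIC)
cv2.imwrite('pics/w7.png',f[...,::-1])
```

```text
t 19.85 p [ 0.4906 -0.2972  0.2578] q [-0.0039  0.7746 -0.6325  0.0018] f [-0.   0.4  0.7] o 0.0601 j [-0.2  -0.03  0.03 -0.01 -1.62  0.4 ]
scene tray [([0.4602, 0.2952, 0.0011], 0.8)]
scene master [([0.4635, 0.2943, 0.0064], 0.59)]
scene punch [([0.3849, -0.2661, -0.0002], 0.75), ([0.4907, -0.3093, 0.0033], 0.63), ([0.4794, -0.4033, -0.0008], 0.62)]
wrist tray []
wrist master []
wrist punch [([0.3923, -0.2696, -0.0025], 0.96), ([0.4927, -0.3064, 0.0051], 0.77), ([0.483, -0.4031, 0.0004], 0.69)]
160 70
```

View pics/w7.png

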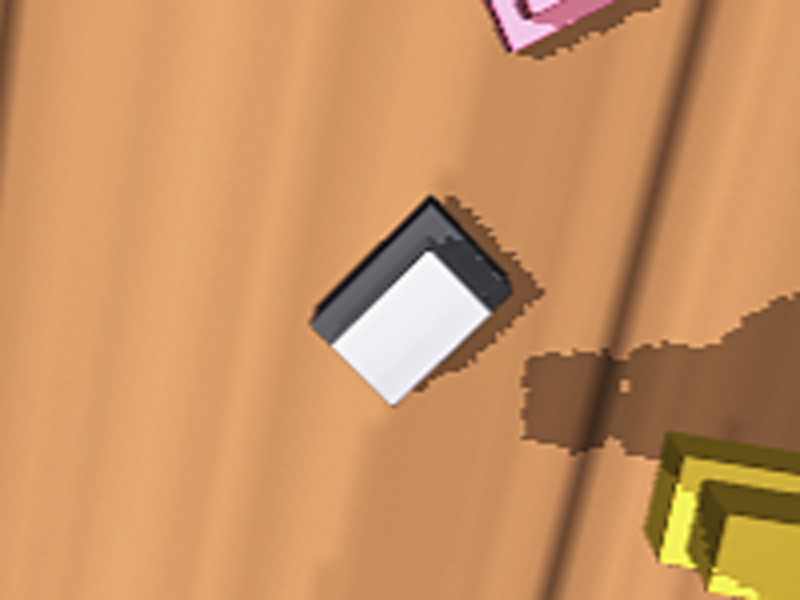

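The picture shows the punch's bright nose top with corners (430,250), (492,312), (393,406), (331,345). The nets put the master in the tray at base height 6 mm. I'm fitting the punch pose.

Run:
```python
from h import *
s=snap('wrist');S=st()
u=lambda L:(np.array(L,float)+.5)/4-.5+[160,70]
m=[(.011,-.017),(-.011,-.017),(-.011,.017),(.011,.017)]
P=[(430,250),(492,312),(393,406),(331,345)]
for z in(.056,.06,.064):
  mg,r=fitrect(s,u(P),m,z,[.493,-.306,.95]);print(z,mg.round(4),np.degrees(mg[2]).round(1),np.abs(r).max().round(2),(mg[:2]-S['position'][:2])*1000)
# base corners at z=.028
for p in[(430,198),(312,320),(512,290)]: print(loc(ray(s,u([p])[0],.028),mg).round(1))
Rt=R.from_quat(np.r_[S['eef_rot'][1:],S['eef_rot'][0]]).as_matrix();print('tool y',np.degrees(np.arctan2(Rt[1,1],Rt[0,1])),'z',Rt[:,2].round(4))
```

```text
t 20.3 p [ 0.4913 -0.2937  0.2594] q [-0.0047  0.7763 -0.6303  0.0029] f [-0.5 -0.1  0.5] o 0.06 j [-0.19 -0.04  0.02 -0.01 -1.62  0.4 ]
0.056 [ 0.491  -0.3047 -0.5883] -33.7 0.28 [ -0.26009663 -10.99583934]
0.06 [ 0.4912 -0.3054 -0.5883] -33.7 0.52 [ -0.10258864 -11.72310029]
0.064 [ 0.4914 -0.3061 -0.5882] -33.7 0.76 [  0.05492463 -12.45013356]
[ 16.5 -23. ]
[15.5 22.1]
[-16.1 -21.8]
tool y -168.14870840394374 z [ 0.0104  0.0036 -0.9999]
```

Emit:
carry_out --motion '[{"rotation": [0, 0.005, -0.11], "slide": [0, -12, -20], "claw": 60}, {"rotation": [-0.003, 0.01, -0.22], "slide": [0, -12, -40], "claw": 60}, {"rotation": [-0.003, 0.01, -0.33], "slide": [0, -12, -65], "claw": 60}, {"rotation": [-0.003, 0.01, -0.44], "slide": [0, -12, -90], "claw": 60}, {"rotation": [-0.003, 0.01, -0.55], "slide": [0, -12, -115], "claw": 55}, {"rotation": [-0.003, 0.01, -0.66], "slide": [0, -12, -140], "claw": 50}, {"rotation": [-0.003, 0.01, -0.77], "slide": [0, -12, -160], "claw": 50}, {"rotation": [-0.003, 0.01, -0.795], "slide": [0, -12, -165], "claw": 50}]'

```text
t: 20.97
position: [0.4896, -0.3044, 0.09]
eef_rot: [-0.003, -0.469, 0.883, 0.001]
contact_force: [-0.2, -0.4, -0.3]
opening: 0.0499
```

Run:
```python
from h import *
S=st();s=snap('wrist')
Rt=R.from_quat(np.r_[S['eef_rot'][1:],S['eef_rot'][0]]).as_matrix();print('tool y',np.degrees(np.arctan2(Rt[1,1],Rt[0,1])),'z',Rt[:,2].round(4))
cv2.imwrite('pics/w8.png',cv2.resize(s['frame'][100:384,80:440],None,fx=2,fy=2)[...,::-1])
print([(np.round(d['point'],4).tolist(),round(d['conf'],2)) for d in nets.mark_of('wrist','punch')][:3])
```

```text
t 20.97 p [ 0.4896 -0.3044  0.09  ] q [-2.700e-03 -4.694e-01  8.830e-01  8.000e-04] f [-0.2 -0.4 -0.3] o 0.0499 j [-0.21  0.02 -0.23  0.   -1.33 -0.39]
tool y 145.99199281218853 z [-0.0055 -0.0012 -1.    ]
[([0.4923, -0.3037, 0.0025], 0.92), ([0.4826, -0.4007, -0.003], 0.85), ([0.3905, -0.2725, -0.0004], 0.64)]
```

View pics/w8.png

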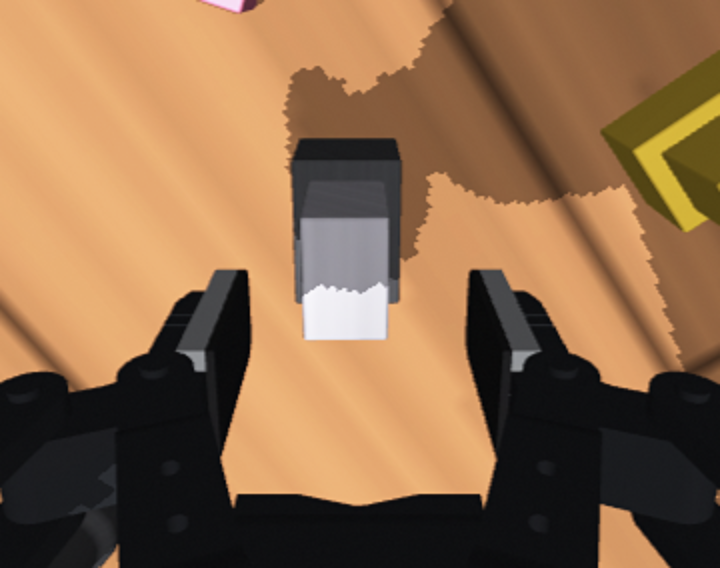

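The punch is square to the jaws and centred at column 345, against 358 for the jaws' middle. I'm going down and gripping the nose.

Emit:
carry_out --motion '[{"rotation": [0, 0, 0], "slide": [1.7, -1.1, -15], "claw": 50}, {"rotation": [0, 0, 0], "slide": [1.7, -1.1, -30], "claw": 50}, {"rotation": [0, 0, 0], "slide": [1.7, -1.1, -38], "claw": 50}, {"rotation": [0, 0, 0], "slide": [1.7, -1.1, -38], "claw": 12}, {"rotation": [0, 0, 0], "slide": [1.7, -1.1, -38], "claw": 12}, {"rotation": [0, 0, 0], "slide": [1.7, -1.1, -38], "claw": 12}, {"rotation": [0, 0, 0], "slide": [1.7, -1.1, -38], "claw": 12}, {"rotation": [0, 0, 0], "slide": [1.7, -1.1, -38], "claw": 12}]' --grip_force 50

```text
t: 21.73
position: [0.4928, -0.3063, 0.0561]
eef_rot: [-0.002, -0.472, 0.881, -0.001]
contact_force: [-1.1, 1.3, 2.7]
opening: 0.0211
```

Emit:
carry_out --motion '[{"rotation": [0, 0, 0], "slide": [0, 0, 20], "claw": 12}, {"rotation": [0, 0, 0.1], "slide": [0, 5, 50], "claw": 12}, {"rotation": [0, 0, 0.2], "slide": [2, 25, 75], "claw": 12}, {"rotation": [0, 0, 0.3], "slide": [4, 55, 75], "claw": 12}, {"rotation": [0, 0, 0.4], "slide": [6, 90, 75], "claw": 12}, {"rotation": [0, 0, 0.5], "slide": [8, 125, 75], "claw": 12}, {"rotation": [0, 0, 0.6], "slide": [10, 160, 75], "claw": 12}, {"rotation": [0, 0, 0.7], "slide": [12, 195, 75], "claw": 12}]'

```text
t: 22.4
position: [0.5042, -0.1096, 0.1306]
eef_rot: [0.001, 0.747, -0.664, 0.001]
contact_force: [1.4, -0.7, -3.0]
opening: 0.0212
```

Emit:
carry_out --motion '[{"rotation": [0, 0, 0.085], "slide": [2, 30, 0], "claw": 12}, {"rotation": [0, 0, 0.085], "slide": [4, 60, 0], "claw": 12}, {"rotation": [0, 0, 0.085], "slide": [4, 80, 0], "claw": 12}, {"rotation": [0, 0, 0.085], "slide": [4, 80, 0], "claw": 12}, {"rotation": [0, 0, 0.085], "slide": [4, 80, 0], "claw": 12}]'

```text
t: 22.82
position: [0.5079, -0.0285, 0.1302]
eef_rot: [0.001, 0.776, -0.631, 0.001]
contact_force: [-0.6, -0.1, -2.8]
opening: 0.0207
```

Run:
```python
from h import *
S=st();g=np.array([.4762,.038,.2004])
Rt=R.from_quat(np.r_[S['eef_rot'][1:],S['eef_rot'][0]]).as_matrix();print('tool y',np.degrees(np.arctan2(Rt[1,1],Rt[0,1])),'z',Rt[:,2].round(4))
print(loc(S['position'],g), (wor([18.5,-72],g)-S['position'][:2])*1000)
```

```text
t 22.82 p [ 0.5079 -0.0285  0.1302] q [ 0.0009  0.7756 -0.6312  0.0009] f [-0.6 -0.1 -2.8] o 0.0207 j [ 0.34 -0.19 -0.35  0.   -1.41 -0.14]
tool y -168.27820390021188 z [ 2.0e-04 -2.6e-03 -1.0e+00]
[ 17.81291357 -71.50098467] [ 0.77267046 -0.35225621]
```

Emit:
carry_out --motion '[{"rotation": [0, 0, -0.005], "slide": [1.2, 0, -15], "claw": 12}, {"rotation": [0, 0, -0.005], "slide": [1.2, 0, -30], "claw": 12}, {"rotation": [0, 0, -0.005], "slide": [1.2, 0, -43], "claw": 12}, {"rotation": [0, 0, -0.005], "slide": [1.2, 0, -52], "claw": 12}, {"rotation": [0, 0, -0.005], "slide": [1.2, 0, -56], "claw": 12}, {"rotation": [0, 0, -0.005], "slide": [1.2, 0, -56], "claw": 12}]'

```text
t: 23.32
position: [0.5087, -0.0291, 0.0734]
eef_rot: [0.002, 0.774, -0.633, 0.0]
contact_force: [-0.4, 1.0, -3.8]
opening: 0.021
```

Run:
```python
from h import *
S=st();s=snap('wrist')
cv2.imwrite('pics/w9.png',cv2.resize(s['frame'][100:384,80:440],None,fx=2,fy=2)[...,::-1])
```

```text
t 23.32 p [ 0.5087 -0.0291  0.0734] q [ 1.500e-03  7.738e-01 -6.335e-01  5.000e-04] f [-0.4  1.  -3.8] o 0.021 j [ 0.34 -0.15 -0.43  0.   -1.3  -0.14]
```

View pics/w9.png

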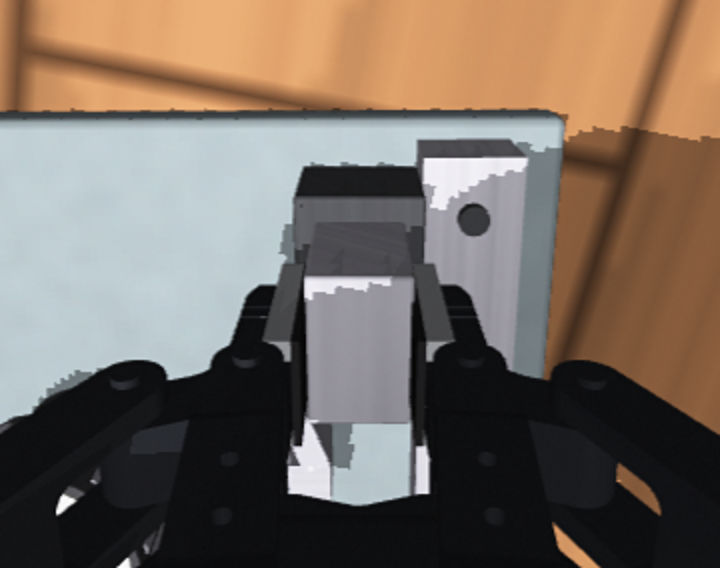

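The punch stands square beside the anvil, with a small gap at column 420. I'm setting it down on the bed.

Emit:
carry_out --motion '[{"rotation": [0, 0, 0], "slide": [0, 0, -1.5], "claw": 12}, {"rotation": [0, 0, 0], "slide": [0, 0, -3], "claw": 12}, {"rotation": [0, 0, 0], "slide": [0, 0, -3], "claw": 12}]' --grip_force 25

```text
t: 23.62
position: [0.5088, -0.0291, 0.0713]
eef_rot: [0.001, 0.774, -0.633, 0.001]
contact_force: [-0.6, -0.4, -3.5]
opening: 0.0212
```

Emit:
carry_out --motion '[{"rotation": [0, 0, 0], "slide": [0, 0, -1], "claw": 12}, {"rotation": [0, 0, 0], "slide": [0, 0, -1.5], "claw": 12}, {"rotation": [0, 0, 0], "slide": [0, 0, -1.5], "claw": 12}]'

```text
t: 23.87
position: [0.5095, -0.0292, 0.071]
eef_rot: [0.001, 0.774, -0.633, 0.001]
contact_force: [-1.6, -0.8, 2.9]
opening: 0.0213
```

Emit:
carry_out --motion '[{"rotation": [0, 0, 0], "slide": [-1.2, -0.2, 0.5], "claw": 12}, {"rotation": [0, 0, 0], "slide": [-2.2, -0.5, 0.5], "claw": 12}, {"rotation": [0, 0, 0], "slide": [-2.2, -0.5, 0.5], "claw": 12}]'

```text
t: 24.12
position: [0.5082, -0.0293, 0.0718]
eef_rot: [-0.0, 0.774, -0.633, 0.002]
contact_force: [6.0, 0.7, -4.7]
opening: 0.0211
```

Emit:
carry_out --motion '[{"rotation": [0, 0, 0], "slide": [-1.2, 5, 0], "claw": 12}, {"rotation": [0, 0, 0], "slide": [-2.2, 10, 0], "claw": 12}, {"rotation": [0, 0, 0], "slide": [-3.2, 15, 0], "claw": 12}, {"rotation": [0, 0, 0], "slide": [-4.2, 20, 0], "claw": 12}, {"rotation": [0, 0, 0], "slide": [-5.2, 24, 0], "claw": 12}, {"rotation": [0, 0, 0], "slide": [-6, 28, 0], "claw": 12}, {"rotation": [0, 0, 0], "slide": [-6.8, 32, 0], "claw": 12}, {"rotation": [0, 0, 0], "slide": [-7.2, 34, 0], "claw": 12}]'

```text
t: 24.78
position: [0.5013, 0.0043, 0.0723]
eef_rot: [0.0, 0.774, -0.633, 0.003]
contact_force: [5.3, -4.6, -4.3]
opening: 0.0212
```

Emit:
carry_out --motion '[{"rotation": [0, 0, 0], "slide": [-0.6, 3, -1], "claw": 12}, {"rotation": [0, 0, 0], "slide": [-1.2, 6, -1.5], "claw": 12}, {"rotation": [0, 0, 0], "slide": [-1.8, 9, -1.5], "claw": 12}, {"rotation": [0, 0, 0], "slide": [-2.4, 12, -1.5], "claw": 12}, {"rotation": [0, 0, 0], "slide": [-3, 15, -1.5], "claw": 12}, {"rotation": [0, 0, 0], "slide": [-3.6, 18, -1.5], "claw": 12}, {"rotation": [0, 0, 0], "slide": [-4.2, 21, -1.5], "claw": 12}, {"rotation": [0, 0, 0], "slide": [-4.6, 23, -1.5], "claw": 12}]'

```text
t: 25.45
position: [0.4966, 0.0267, 0.0713]
eef_rot: [0.001, 0.774, -0.633, 0.004]
contact_force: [3.2, -3.9, -1.5]
opening: 0.0212
```

Emit:
carry_out --motion '[{"rotation": [0, 0, 0], "slide": [-0.4, 2, -0.5], "claw": 12}, {"rotation": [0, 0, 0], "slide": [-0.8, 4, -0.5], "claw": 12}, {"rotation": [0, 0, 0], "slide": [-1.2, 6, -0.5], "claw": 12}, {"rotation": [0, 0, 0], "slide": [-1.6, 8, -0.5], "claw": 12}, {"rotation": [0, 0, 0], "slide": [-2, 10, -0.5], "claw": 12}, {"rotation": [0, 0, 0], "slide": [-2.2, 11, -0.5], "claw": 12}]'

```text
t: 25.95
position: [0.4945, 0.0371, 0.0714]
eef_rot: [0.002, 0.774, -0.633, 0.005]
contact_force: [3.9, -5.6, -1.0]
opening: 0.0211
```

Emit:
carry_out --motion '[{"rotation": [0, 0, 0], "slide": [-0.2, 1, 0], "claw": 12}, {"rotation": [0, 0, 0], "slide": [-0.4, 2, 0], "claw": 12}, {"rotation": [0, 0, 0], "slide": [-0.5, 2.4, 0], "claw": 12}, {"rotation": [0, 0, 0], "slide": [-0.5, 2.4, 0], "claw": 12}]'

```text
t: 26.28
position: [0.4941, 0.0391, 0.0716]
eef_rot: [0.002, 0.774, -0.633, 0.006]
contact_force: [4.7, -3.7, -3.7]
opening: 0.0208
```

Emit:
carry_out --motion '[{"rotation": [0, 0, 0], "slide": [-0.2, 1, 0], "claw": 12}, {"rotation": [0, 0, 0], "slide": [-0.4, 2, 0], "claw": 12}, {"rotation": [0, 0, 0], "slide": [-0.5, 2.4, 0], "claw": 12}, {"rotation": [0, 0, 0], "slide": [-0.5, 2.4, 0], "claw": 12}]'

```text
t: 26.62
position: [0.4937, 0.041, 0.0717]
eef_rot: [0.003, 0.774, -0.633, 0.006]
contact_force: [5.4, -3.0, -4.0]
opening: 0.0215
```

Emit:
carry_out --motion '[{"rotation": [0, 0, 0], "slide": [-0.2, 1, -0.7], "claw": 12}, {"rotation": [0, 0, 0], "slide": [-0.4, 2, -0.8], "claw": 12}, {"rotation": [0, 0, 0], "slide": [-0.5, 2.4, -0.8], "claw": 12}, {"rotation": [0, 0, 0], "slide": [-0.5, 2.4, -0.8], "claw": 12}]'

```text
t: 26.95
position: [0.4934, 0.0425, 0.0715]
eef_rot: [0.004, 0.774, -0.633, 0.007]
contact_force: [5.0, -5.5, -1.1]
opening: 0.021
```

Emit:
carry_out --motion '[{"rotation": [0, 0, 0], "slide": [-0.2, 1, 0], "claw": 12}, {"rotation": [0, 0, 0], "slide": [-0.4, 2, 0], "claw": 12}, {"rotation": [0, 0, 0], "slide": [-0.4, 2.2, 0], "claw": 12}, {"rotation": [0, 0, 0], "slide": [-0.4, 2.2, 0], "claw": 12}]'

```text
t: 27.28
position: [0.4933, 0.0428, 0.0716]
eef_rot: [0.005, 0.774, -0.633, 0.009]
contact_force: [8.0, -8.9, -5.6]
opening: 0.0209
```

Emit:
carry_out --motion '[{"rotation": [0.006, 0.002, 0], "slide": [0, 1.3, -0.5], "claw": 12}, {"rotation": [0.012, 0.004, 0], "slide": [-0.1, 2.3, -0.7], "claw": 12}, {"rotation": [0.012, 0.004, 0], "slide": [-0.1, 2.3, -0.7], "claw": 12}, {"rotation": [0.012, 0.004, 0], "slide": [-0.1, 2.3, -0.7], "claw": 12}, {"rotation": [0.012, 0.004, 0], "slide": [-0.1, 2.3, -0.7], "claw": 12}]'

```text
t: 27.7
position: [0.4934, 0.0428, 0.0716]
eef_rot: [0.004, 0.774, -0.633, 0.005]
contact_force: [4.8, -11.2, -1.3]
opening: 0.0211
```

Emit:
carry_out --motion '[{"rotation": [0, 0, 0], "slide": [0, 1.3, -0.2], "claw": 12}, {"rotation": [0, 0, 0], "slide": [-0.1, 2.4, -0.2], "claw": 12}, {"rotation": [0, 0, 0], "slide": [-0.1, 2.4, -0.2], "claw": 12}, {"rotation": [0, 0, 0], "slide": [-0.1, 2.4, -0.2], "claw": 12}, {"rotation": [0, 0, 0], "slide": [-0.1, 2.4, -0.2], "claw": 12}, {"rotation": [0, 0, 0], "slide": [-0.1, 2.4, -0.2], "claw": 12}]'

```text
t: 28.2
position: [0.4934, 0.043, 0.0717]
eef_rot: [0.006, 0.774, -0.633, 0.007]
contact_force: [6.2, -11.0, -3.8]
opening: 0.0207
```

Pressed home at about 11 N total, roughly 6–7 N of it on the stop. I'm releasing and lifting away.

Emit:
carry_out --motion '[{"rotation": [0, 0, 0], "slide": [0, 0.3, -0.8], "claw": 12}, {"rotation": [0, 0, 0], "slide": [0, 0.3, -0.8], "claw": 40}, {"rotation": [0, 0, 0], "slide": [0, 0.3, -0.8], "claw": 40}, {"rotation": [0, 0, 0], "slide": [0, 0.3, -0.8], "claw": 40}, {"rotation": [0, 0, 0], "slide": [0, 0, 25], "claw": 40}, {"rotation": [0, 0, 0], "slide": [0, 0, 60], "claw": 40}, {"rotation": [0, 0, 0], "slide": [0, 0, 100], "claw": 40}, {"rotation": [0, 0, 0], "slide": [10, -15, 135], "claw": 60}]'

```text
t: 28.87
position: [0.5027, 0.0292, 0.2094]
eef_rot: [0.005, 0.775, -0.632, 0.007]
contact_force: [1.3, 0.8, 1.4]
opening: 0.0505
```

Emit:
carry_out --motion '[{"rotation": [0.015, 0.005, 0], "slide": [20, -20, 15], "claw": 60}, {"rotation": [0.015, 0.005, 0], "slide": [40, -40, 25], "claw": 60}, {"rotation": [0.015, 0.005, 0], "slide": [40, -40, 25], "claw": 60}, {"rotation": [0.015, 0.005, 0], "slide": [40, -40, 25], "claw": 60}, {"rotation": [0.015, 0.005, 0], "slide": [40, -40, 25], "claw": 60}]'

```text
t: 29.28
position: [0.5423, -0.0105, 0.2337]
eef_rot: [0.001, 0.775, -0.632, -0.0]
contact_force: [0.2, 0.2, 0.1]
opening: 0.0601
```

Run:
```python
from h import *
g=np.array([.4762,.038,.2004]);S=st()
for c in('wrist','top','scene'):
  s=snap(c,'z_%s.png'%c)
  for n in ['punch','master','tray','backstop','bezel_mark','needle_tip','shoe_face']:
    print(c,n,[(np.round(d['point'],4).tolist(),loc(d['point'],g).round(0).tolist(),round(d['conf'],2)) for d in nets.mark_of(c,n)][:4])
  if c=='wrist':
    w=s
    # nose top: bright contour near the predicted place
    p=proj(s,np.r_[wor([16,2],g),.075]).round().astype(int);print('pred',p)
    gr=cv2.cvtColor(s['frame'],cv2.COLOR_RGB2GRAY)
    for d in nets.masks_of('wrist','punch')[:3]:
      m=d['region'].astype(np.uint8);print(d['conf'],m.sum(),cv2.boundingRect(m))
    x,y=p;np.set_printoptions(linewidth=250);print(gr[y-45:y+40:3,x-40:x+40:4])
```

```text
t 29.28 p [ 0.5423 -0.0105  0.2337] q [ 1.200e-03  7.747e-01 -6.323e-01 -5.000e-04] f [0.2 0.2 0.1] o 0.0601 j [ 0.35 -0.11 -0.09  0.   -1.59 -0.15]
wrist punch [([0.4951, 0.0394, 0.0176], [19.0, -2.0], 0.95)]
wrist master []
wrist tray []
wrist backstop [([0.485, 0.0685, 0.0177], [15.0, 28.0], 0.7)]
wrist bezel_mark [([0.5902, 0.0377, 0.0627], [112.0, -23.0], 0.93)]
wrist needle_tip [([0.5967, 0.0497, 0.0638], [120.0, -13.0], 0.52)]
wrist shoe_face [([0.5104, 0.0415, 0.0242], [34.0, -3.0], 0.67)]
pred [299 240]
0.96 1868 (278, 196, 34, 62)
[[193 208 231 240 109 205 207 206 204 206 204 203 149 103 153 148 153 146 148 150]
 [190 190 230 232  98  28  26  27  26  25  25  25  24 210 179 231 182 146 147 148]
 [ 48  46 236 230  99  28  25  27  23  26  27  25  26 210 231 227 232 143 147 149]
 [ 57  57 215 229 181  26  17  17  17  18  19  19  18  58 230 226 229 175 144 147]
 [162 163 114 228 233  18  86  84  84  88  84  86  88  67 229 225 228 226 144 147]
 [185 186 131 230 229  14  87  85  84  89  84  87  88  76 146 225 228 222 229 136]
 [187 188 127 216 228  97  86  70  71  72  70  67  59  
[... 2091 characters left out ...]
25.0], 0.5), ([0.481, 0.0376, 0.0037], [5.0, -1.0], 0.4)]
top bezel_mark [([0.5855, 0.0404, 0.0649], [108.0, -19.0], 0.53)]
top needle_tip [([0.4812, 0.0378, 0.0014], [5.0, -1.0], 0.55)]
top shoe_face [([0.512, 0.0429, 0.0264], [36.0, -2.0], 0.6)]
scene punch [([0.3854, -0.2699, -0.0003], [-150.0, -284.0], 0.82), ([0.4953, 0.0409, 0.0173], [19.0, -1.0], 0.61)]
scene master [([0.4635, 0.293, 0.0086], [38.0, 252.0], 0.79)]
scene tray [([0.4629, 0.2932, 0.0036], [38.0, 253.0], 0.94)]
scene backstop [([0.4901, 0.0644, 0.0129], [19.0, 23.0], 0.52)]
scene bezel_mark [([0.5859, 0.038, 0.0604], [108.0, -22.0], 0.97)]
scene needle_tip []
scene shoe_face [([0.5072, 0.0414, 0.0249], [31.0, -3.0], 0.5)]
```

Run:
```python
from h import *
g=np.array([.4762,.038,.2004]);s=snap('wrist');snap('wrist')
gr=cv2.cvtColor(s['frame'],cv2.COLOR_RGB2GRAY)
m=(gr[220:263,282:312]>195).astype(np.uint8);n,l,stt,_=cv2.connectedComponentsWithStats(m)
l=(l==1+stt[1:,4].argmax()).astype(np.uint8);b=cv2.boxPoints(cv2.minAreaRect(cv2.findNonZero(l)))+[282,220];print(b.round(1))
P=sorted(b.tolist(),key=lambda p:p[1]);a=sorted(P[:2])+sorted(P[2:],reverse=True)
r=[(.011,-.017),(-.011,-.017),(-.011,.017),(.011,.017)]
for z in(.075,.077):
  mg,e=fitrect(s,np.array(a),r,z,[.494,.04,.2]);print(z,mg.round(4),loc(mg,g),abs(e).max())
```

```text
[[288. 224.]
 [311. 224.]
 [311. 255.]
 [288. 255.]]
0.075 [0.4915 0.0433 0.229 ] [16.08573856  2.11833242] 1.5278858113928209
0.077 [0.492  0.0424 0.2291] [16.35610902  1.17344188] 1.6538102290269876
```

```bash
python3 -c "
from rig import robot
print(robot.hand_in(), robot.state()['t'])"
```

```text
the job is handed in; nothing more can be done
the job is handed in; nothing more can be done
```

I carried out the whole task and handed it in at about 30 s of the 72 s allowed; the hand-in gave no verdict.

- **Master:** I slid it home and held it on the back stop at 9–12 N on the wrist. Less about 4 N of drag, that is roughly 5–8 N on the stop.
- **Dial:** I turned the bezel about +0.59 rad. The close picture then showed the mark in line with the needle.
- **Tray:** The master stands in the tray. The scene camera puts it within about 1 mm of the centre, with its base at about 9 mm.
- **Punch:** I slid it in and pressed it on the stop at about 11 N on the wrist, so 6–7 N on the stop, then released it. It stands on the bed, with the camera putting its base at 16–18 mm against the bed's 15 mm.
- **Other tooling:** I never approached it, but I did not measure its position again at the end.

**Checks that were weak or disagreed:**
- **Punch against the stop:** A rough image fit at the end put the punch about 1.5 mm short of where the master sat. This is within the fit's error and the 2.5 mm allowance. The position where I released it gave no sign that it had backed off.
- **Punch squareness:** The same fit turned the punch about 0.03 rad from the slide, inside the 0.06 rad limit, but it rests on only a few pixels.
- **Dial and needle:** My bezel estimates at the end ranged from about 1.0 to 1.1 rad, inside the 0.75–1.25 limit. The needle-tip detections after seating the punch were uncertain, so I did not rely on them.

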